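Free the gummed-up ski-clamp slide and run it home

TASK

Two ski-clamp slides are fixed on the wax bench. The one whose carriage carries the brass binding plate is stuck with old wax: push it by its orange handle towards the grey hood until it breaks free, run it fully home against the end stop hidden inside the hood, and let go of it there. Leave the other carriage, with the black plate, where it is.

Things in the scene. Friction and masses are not known exactly. Their poses are not given: they have to be found in the camera images.
- brass_slide (a joint): travel in m of the blue carriage with the brass plate along its rail: 0 at the rail's open end, growing towards the grey hood. It starts at 0 to 0.002; the hidden stop is met at 0.120. Within the first 12 mm it is stuck: about 12 to 20 N of push breaks it free, when it may jump ahead by up to 30 mm; after that it slides with 3 to 5 N and stays where it is left.
- brass_push (a point): centre of the rear face (away from the hood) of the orange upright handle on the carriage with the brass plate; moves with it. x axis: along the rail, the way to push, to the hood; z up. The handle is a plate 10 mm thick (x), 34 wide (y), 45 high, from 52 to 97 mm above the bench, on the carriage's top (22 mm under this point). At the start all is clear behind it; the rail ends 5 mm behind.
- brass_rail: the fixed rail of that slide, 360 mm long (x), 70 wide (y); origin at its middle, on the bench; x points to the hood. The grey hood, 62 mm high, covers it from x = 24 to 180 mm. The blue carriage is 120 mm long, 56 wide, its top 52 mm above the bench, the brass plate (50 by 46 mm) ahead of the handle; at the stop its nose is about 36 mm inside the hood.
- black_push (a point): the same point, with the same axes, on the other slide, of the same make and size, whose plate is black. To be left alone; it starts anywhere from 0 to 60 mm along its rail and slides easily, with 3 to 5 N.

How it is judged:
By the outcome, as a careful person would: the job done as asked, in the order asked, and still so for the second after the job is handed in, with the robot touching nothing.
It also fails if it takes over 37 s, if anything falls off the work surface, if the arm or the gripper's body presses on something with over 40 N, if the wrist force passes 120 N, or if a joint passes its speed limit or range.

ROBOT

A 6-joint arm with a two-finger parallel gripper is mounted at the origin on the work surface. World frame = base frame: x ahead of the robot, y to its left, z up, the work surface at z = 0. Lengths are in m, angles in rad, forces in N, time in s.
With the tool pointing down it reaches from about 0.275 to 0.85 m from the base axis. Payload 5.2 kg.
Tool frame: the origin (TCP) lies midway between the tips of the shut fingers; the grasp point (between the pads) lies 19 mm behind it; z points along the fingers, y is the line along which they close (so a half turn about z gives the same grasp; the last joint's range is limited). The gripper opens to 85 mm and grips with 20 to 120 N. Pads are 22 mm wide; open, the fingers measure 114 mm over their backs; the gripper's body (76 mm by 85 mm) begins 54 mm behind the grasp point. The pads swing forward as they close: fully open they stand 13 mm farther back than shut.
Start: joints at [1.112, 0.259, 1.535, -0, 1.348, -0.203], TCP at [0.139, 0.532, 0.231] pointing down, gripper open.
Joint ranges: [-3.14, 3.14], [-0.91, 2.08], [0.19, 2.58], [-1.22, 4.36], [0.22, 2.71], [-3.12, 3.12]. Speed limits (rad/s): [2.57, 2.57, 3.14, 3.14, 3.14, 3.14].

INTERFACE

Orientations are given as [roll, pitch, yaw] about the fixed x, y, z axes, in that order (R = Rz(yaw) Ry(pitch) Rx(roll)).
In Python, from cell import arm, eyes gives the robot as it stands.
- The arm moves only by the shell command python3 -m pendant 'ROWS' [OPENING]. ROWS is text: rows parted by semicolons, each of 6 numbers parted by spaces: the shift along the tool's x, y, z in mm, then the turn, a rotation vector about the tool's x, y, z in rad. In form: x y z wx wy wz; .... A call has 1 to 10 rows; each row shifts and turns the commanded pose from where the row before left it, along the tool's axes as they then stand; what a row does not reach is not made up. A row lasts 1/12 s, in which the tool goes at most 41.7 mm and 7.16 degrees, less where a joint would pass 70% of its speed; a pose out of reach is approached as far as the arm can. A call is refused whole if a number of a shift passes 41.7 or a number of a turn 0.125, either way. A call with a gripper value outside its range is refused whole. OPENING is the closure, from -1 (fully open) to 1 (shut), set as the call begins (- or left out, the last holds). The fingers move at their own pace and stop on an object; the grip force is fixed at half the most. Time passes only in rows, so rows that do not move let the fingers close. It gives the time, the measured TCP pose, the force, the opening and the grip force at its end, in the units of the state.
- arm.sense(): the state, without advancing time (a new reading comes with each control period).
- eyes.read_camera(name): name is "scene" or "top" or "wrist"; returns a dict with "img" (420x560x3 uint8, blue, green, red), "K" (3x3 intrinsics, pixels), "xyz" and "attitude" of the camera in the world; the wrist camera has in their place "mount" (4x4, takes a point from camera to tool coordinates, whose origin is the TCP and whose axes are the flange's). Camera axes: x right, y down, z forward; pixel columns grow to the right and rows downward; lengths in m; the calibration is good to about 2 mm. The wrist camera is an equidistant fisheye: a pixel r from the principal point sees the ray r / f radians off the axis. A picture is of the moment at which its call begins: read the wrist's pose just before it. There is no depth.
- arm.hand_in(): hands the job in; it is judged then, once.
The state is a dict: "clock": time; "joint_pos": joint angles; "joint_velocities": joint speeds; "effort": joint torques, N m; "tcp_pos": TCP position; "tool_rot": TCP orientation; "force": force on the tool from outside, world axes, zero at the start; "ft_torque": the same for the moment, N m; "grip_width": finger opening in m; "gripper_force": force on a finger pad.
Only numpy, scipy, OpenCV 4.12 (cv2) and the standard library are available. Lean on these libraries where they do the work, as an engineer would, in place of code of your own. Each camera call takes 0.05 s, during which the arm holds its last target. There are 200 camera calls.

## Working session

There is one attempt and no reset: what is moved stays moved. The work goes in short steps, Python scripts to look and compute and a shell command to move; the robot and the scene stay as the last step left them, time stands still between calls to the robot, and variables do not carry over. Pictures are saved under pics/ and viewed, at most 10 in all, crops included, and the job is handed in when it is done.

```bash
mkdir -p pics
python3 - <<'E'
from cell import arm, eyes
import cv2, pickle
d={}
s=arm.sense(); print(s)
for n in ("scene","top"):
    r=eyes.read_camera(n); d[n]=r; cv2.imwrite(f"pics/{n}0.png",r["img"]); print(n,r["K"],r["xyz"],r["attitude"])
pickle.dump(d,open("d.pkl","wb"))
E
```

```text
{'clock': 0.0, 'joint_pos': array([ 1.11218224e+00,  2.59321225e-01,  1.53607855e+00,  2.69833794e-06,
        1.34800358e+00, -2.02823380e-01]), 'joint_velocities': array([-6.73419064e-05, -1.69351411e-04,  6.37359958e-04,  2.16498141e-03,
        4.93499969e-04, -4.05501892e-04]), 'effort': array([-3.47355082e-03, -4.46044922e+01, -2.90555835e+01, -7.43437759e-04,
        1.21862255e-02, -2.41619972e-05]), 'tcp_pos': array([0.13890684, 0.53162637, 0.23048824]), 'tool_rot': array([-3.13981960e+00, -3.67316701e-04,  2.88580102e+00]), 'force': array([0.09881666, 0.1457211 , 0.39227727]), 'ft_torque': array([-0.02595552,  0.02809669,  0.0407745 ]), 'gripper_force': 0.0, 'grip_width': 0.08552133096924451}
scene [[432.10589242   0.         283.57366344]
 [  0.         432.10589242 200.50822808]
 [  0.           0.           1.        ]] [ 1.33571775 -0.18366871  0.59997208] [-2.16440243 -0.00822521  1.35565821]
top [[462.67381541   0.         282.97536074]
 [  0.         462.67381541 220.79459009]
 [  0.           0.           1.        ]] [ 0.44792131 -0.04038126  0.92581361] [-2.97663049  0.01197399 -1.54368639]
```

View pics/top0.png

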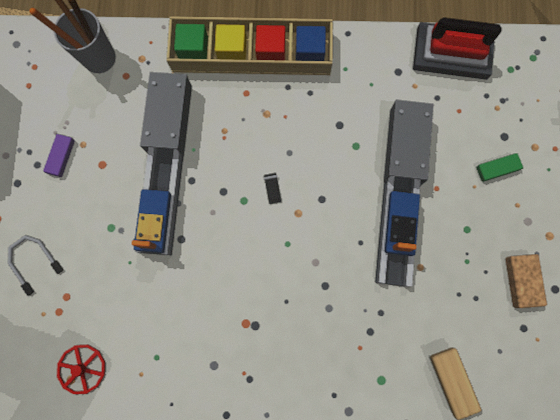

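View pics/scene0.png

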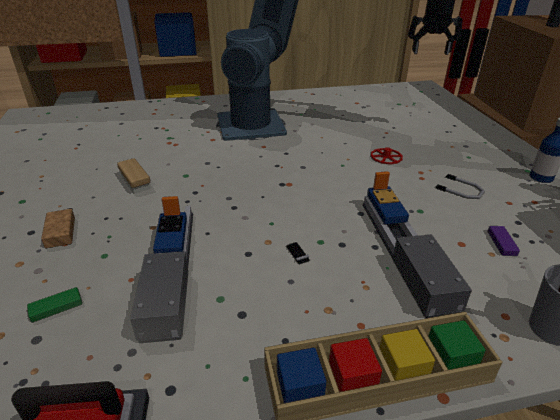

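The top view has the brass slide at left (handle about (143,243), hood from (155,75) to (165,150)). The black slide is at right (handle about (405,246)). The hood lies towards +x in both.

```bash
cat > h.py <<'E'
import numpy as np, cv2
from scipy.spatial.transform import Rotation as R
def ray(r,uv):
    K=r["K"]; d=np.array([(uv[0]-K[0,2])/K[0,0],(uv[1]-K[1,2])/K[1,1],1])
    return np.array(r["xyz"]), R.from_euler("xyz",r["attitude"]).as_matrix()@d
def onz(r,uv,z):
    o,d=ray(r,uv); return o+d*(z-o[2])/d[2]
def proj(r,p):
    c=R.from_euler("xyz",r["attitude"]).as_matrix().T@(np.array(p)-r["xyz"]); return (r["K"]@(c/c[2]))[:2]
E
python3 - <<'E'
from h import *; import pickle
d=pickle.load(open("d.pkl","rb"))
t=d["top"]["img"]; s=d["scene"]["img"]
def comps(img,lo,hi,name,box):
    m=cv2.inRange(cv2.cvtColor(img,cv2.COLOR_BGR2HSV),lo,hi); z=np.zeros_like(m); x0,y0,x1,y1=box; z[y0:y1,x0:x1]=m[y0:y1,x0:x1]
    cs,_=cv2.findContours(z,cv2.RETR_EXTERNAL,cv2.CHAIN_APPROX_NONE); c=max(cs,key=cv2.contourArea)
    print(name,cv2.contourArea(c),cv2.boundingRect(c),cv2.boxPoints(cv2.minAreaRect(c)).round(1).tolist()); return c
bt=(120,60,200,270); bs=(350,160,480,330)
comps(t,(3,150,120),(14,255,255),"top orange",bt)
comps(t,(15,90,90),(32,255,255),"top brass",bt)
comps(t,(100,110,30),(125,255,255),"top blue",bt)
comps(s,(3,150,120),(14,255,255),"sc orange",bs)
a=cv2.resize(t[60:270,115:205],None,fx=2.8,fy=2.8,interpolation=cv2.INTER_CUBIC)
b=cv2.resize(s[160:320,350:480],None,fx=3.6,fy=3.6,interpolation=cv2.INTER_CUBIC)
o=np.zeros((600,800,3),np.uint8); o[:a.shape[0],:a.shape[1]]=a; o[:b.shape[0],300:300+b.shape[1]]=b
cv2.imwrite("pics/crop.png",o)
E
```

```text
top orange 62.5 (132, 240, 18, 6) [[131.6999969482422, 244.5], [132.10000610351562, 239.89999389648438], [149.1999969482422, 241.1999969482422], [148.89999389648438, 245.8000030517578]]
top brass 574.5 (136, 214, 27, 27) [[135.6999969482422, 238.6999969482422], [138.3000030517578, 212.60000610351562], [162.60000610351562, 215.10000610351562], [160.0, 241.10000610351562]]
top blue 687.0 (139, 190, 30, 61) [[134.1999969482422, 247.6999969482422], [141.1999969482422, 188.0], [168.89999389648438, 191.1999969482422], [161.89999389648438, 250.89999389648438]]
sc orange 8.5 (378, 172, 11, 2) [[378.0, 172.0], [388.0, 172.0], [388.0, 173.0], [378.0, 173.0]]
```

View pics/crop.png

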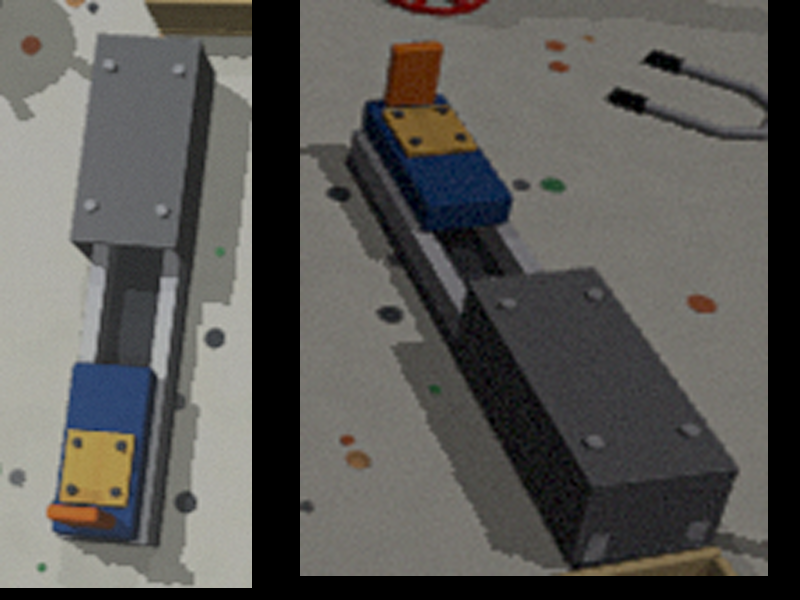

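The crop shows the brass slide clearly: hood top corners at crop (97,35), (204,38), (180,248), (73,241), carriage top at (75,365) to (135,540), handle top at (48–98, 506–522).

Run:
```python
from h import *; import pickle
d=pickle.load(open("d.pkl","rb")); T=d["top"]; S=d["scene"]
c=lambda u,v:(u/2.8+115-.32,v/2.8+60-.32)
cs=lambda u,v:(u/3.6+350-.36-300/3.6,v/3.6+160-.36)
H=[onz(T,c(*p),.062) for p in [(97,35),(204,38),(180,248),(73,241)]]
C=[onz(T,c(*p),.052) for p in [(75,365),(154,367),(135,540),(54,532)]]
P=[onz(T,c(*p),.097) for p in [(48,506),(98,511),(98,522),(49,518)]]
HS=[onz(S,cs(*p),.062) for p in [(735,469),(587,486),(467,283),(595,268)]]
PS=[onz(S,cs(*p),.097) for p in [(392,44),(442,41)]]
br=[onz(T,p,.054) for p in [(135.7,238.7),(138.3,212.6),(162.6,215.1),(160,241.1)]]
for n,q in zip("H C P HS PS br".split(),(H,C,P,HS,PS,br)):
    q=np.array(q)[:,:2]; print(n,(q*1000).round(0).tolist(),(q.mean(0)*1000).round(1))
    if len(q)==4:
        for a,b in ((3,0),(2,1),(0,1),(3,2)):
            e=q[b]-q[a]; print("  ",round(np.linalg.norm(e)*1000,1),round(np.degrees(np.arctan2(e[1],e[0])),1))
```

```text
H [[887.0, 250.0], [886.0, 173.0], [730.0, 180.0], [733.0, 256.0]] [808.9 214.9]
   154.1 -2.0
   156.8 -2.6
   77.0 -90.5
   75.2 -92.5
C [[647.0, 251.0], [647.0, 196.0], [526.0, 200.0], [530.0, 256.0]] [587.5 225.6]
   116.6 -2.6
   120.5 -2.3
   55.1 -90.1
   55.7 -94.1
P [[543.0, 246.0], [540.0, 213.0], [533.0, 213.0], [535.0, 245.0]] [537.8 229.1]
   7.9 9.4
   7.1 4.3
   32.8 -94.2
   32.0 -93.2
HS [[890.0, 246.0], [885.0, 171.0], [733.0, 180.0], [735.0, 256.0]] [810.7 213.3]
   154.7 -3.7
   152.4 -3.3
   74.6 -93.5
   75.7 -91.7
PS [[535.0, 213.0], [538.0, 246.0]] [536.7 229.3]
br [[551.0, 254.0], [602.0, 253.0], [598.0, 205.0], [548.0, 207.0]] [574.6 229.6]
   46.9 85.8
   47.4 85.5
   50.6 -1.1
   50.3 -1.6
```

Rail yaw is about -0.052 rad and the handle's rear face is at about (0.533, 0.229), so home is near x=0.653. I'll turn the tool to line up with the rail, shut the fingers and go behind the handle.

```bash
python3 -m pendant '0 0 0 0 0 -0.102; 0 0 0 0 0 -0.102; -28 -21.5 0 0 0 0; -28 -21.5 0 0 0 0; -28 -21.5 0 0 0 0; -28 -21.5 0 0 0 0; -28 -21.5 0 0 0 0; -28 -21.5 0 0 0 0; -28 -21.5 0 0 0 0; -28 -21.5 0 0 0 0' 1; python3 -m pendant '-28 -21.5 0 0 0 0; -28 -21.5 0 0 0 0; -28 -21.5 0 0 0 0; -28 -21.5 0 0 0 0; 0 0 0 0 0 0; 0 0 0 0 0 0'
```

```text
clock: 0.93
tcp_pos: [0.3547, 0.3473, 0.231]
tool_rot: [-3.141, -0.001, 3.09]
force: [1.4, 0.7, -0.2]
grip_width: 0.0001
gripper_force: 0.0
clock: 1.43
tcp_pos: [0.4623, 0.2556, 0.2306]
tool_rot: [-3.141, -0.001, 3.086]
force: [-1.2, 0.6, -0.5]
grip_width: -0.0004
gripper_force: 0.0
```

```bash
python3 -m pendant '-19 -11.5 0 0 0 0; -19 -11.5 0 0 0 0; 0 0 30 0 0 0; 0 0 30 0 0 0; 0 0 30 0 0 0; 0 0 30 0 0 0; 0 0 25 0 0 0; 0 0 19 0 0 0; 0 0 0 0 0 0; 0 0 0 0 0 0'
python3 - <<'E'
from cell import arm, eyes
import cv2,pickle
import numpy as np
i=eyes.read_camera("scene")["img"][120:320,330:480]; j=eyes.read_camera("wrist")["img"]
i=cv2.resize(i,(420,560),interpolation=cv2.INTER_CUBIC); o=np.zeros((560,800,3),np.uint8); o[:,:420]=i; o[:285,420:]=cv2.resize(j,(380,285)); cv2.imwrite("pics/b.png",o)
E
```

```text
clock: 2.27
tcp_pos: [0.4964, 0.2329, 0.0666]
tool_rot: [-3.141, -0.003, 3.091]
force: [0.8, 0.6, 0.3]
grip_width: -0.0001
gripper_force: 0.0
```

View pics/b.png

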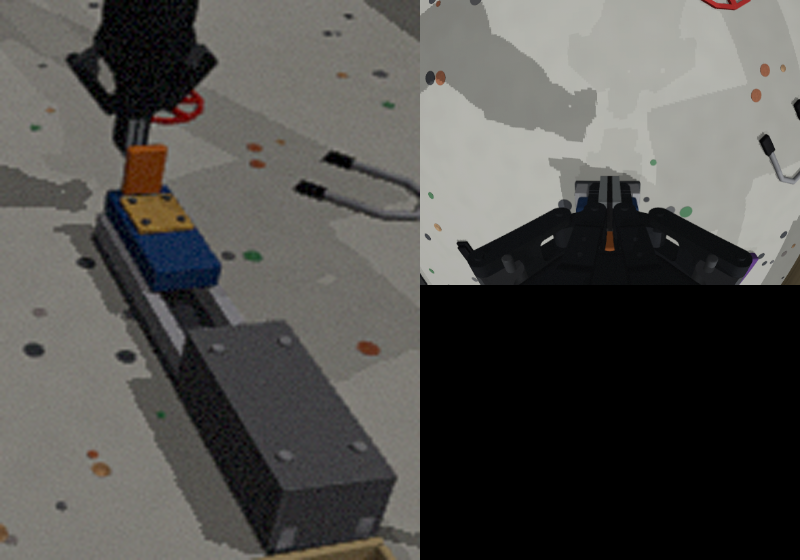

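The fingers are directly behind the orange handle (left view about (140,150)), with nothing in between. Approach and start pushing gently.

```bash
python3 -m pendant '-10 -1.5 0 0 0 0; -8 0 0 0 0 0; -4 0 0 0 0 0; -2 0 0 0 0 0; 0 0 0 0 0 0'; python3 -m pendant '-2 0 0 0 0 0; -2 0 0 0 0 0; 0 0 0 0 0 0'
```

```text
clock: 2.78
tcp_pos: [0.5228, 0.2292, 0.0676]
tool_rot: [3.141, 0.001, 3.089]
force: [-1.1, -0.3, 0.5]
grip_width: 0.0003
gripper_force: 0.0
clock: 3.03
tcp_pos: [0.525, 0.2291, 0.0672]
tool_rot: [-3.141, -0.002, 3.09]
force: [-5.2, 0.1, 3.5]
grip_width: -0.0
gripper_force: 2.1
```

Contact at TCP x of about 0.524, so home should be near TCP x of 0.643.

```bash
python3 -m pendant '-1.5 0 0 0 0 0; -1.5 0 0 0 0 0; 0 0 0 0 0 0'; python3 -m pendant '-1.5 0 0 0 0 0; -1.5 0 0 0 0 0; 0 0 0 0 0 0';  python3 -m pendant '-1.5 0 0 0 0 0; -1.5 0 0 0 0 0; 0 0 0 0 0 0'
```

```text
clock: 3.28
tcp_pos: [0.5256, 0.2291, 0.0671]
tool_rot: [-3.141, -0.007, 3.09]
force: [-11.8, 0.8, 9.4]
grip_width: 0.0004
gripper_force: 5.7
clock: 3.53
tcp_pos: [0.5259, 0.229, 0.0669]
tool_rot: [-3.14, -0.012, 3.09]
force: [-19.2, -0.3, 14.5]
grip_width: 0.0001
gripper_force: 9.4
clock: 3.78
tcp_pos: [0.5261, 0.229, 0.0669]
tool_rot: [-3.139, -0.017, 3.091]
force: [-26.4, 0.5, 19.6]
grip_width: -0.0003
gripper_force: 13.5
```

The push is carrying a downward friction component (20 N), so I'll relieve that by commanding slightly upward.

```bash
python3 -m pendant '0 0 -1.5 0 0 0; 0 0 0 0 0 0'; python3 -m pendant '0 0 -1.5 0 0 0; 0 0 0 0 0 0'
```

```text
clock: 3.95
tcp_pos: [0.5273, 0.2289, 0.0671]
tool_rot: [-3.14, -0.014, 3.091]
force: [-17.9, 0.9, 7.4]
grip_width: 0.0002
gripper_force: 9.3
clock: 4.12
tcp_pos: [0.5275, 0.2288, 0.0674]
tool_rot: [-3.139, -0.015, 3.091]
force: [-15.0, 1.8, -0.4]
grip_width: -0.0001
gripper_force: 7.6
```

Run:
```python
from cell import arm, eyes
import cv2
import numpy as np
i=eyes.read_camera("scene")["img"][130:250,340:440]; j=eyes.read_camera("top")["img"][170:270,110:200]
i=cv2.resize(i,(400,480),interpolation=cv2.INTER_CUBIC); j=cv2.resize(j,(400,444),interpolation=cv2.INTER_CUBIC); o=np.zeros((480,800,3),np.uint8); o[:,:400]=i; o[:444,400:]=j; cv2.imwrite("pics/c.png",o)
print(arm.sense())
```

```text
{'clock': 4.2167, 'joint_pos': array([ 0.21416699,  0.46705037,  1.66392791,  0.00216511,  1.02539389,
       -1.30664657]), 'joint_velocities': array([-0.00206518,  0.00067133, -0.00076166, -0.00116541,  0.00028708,
       -0.00122648]), 'effort': array([-4.54642653e+00, -5.33958507e+01, -3.26434493e+01, -1.45159230e+00,
       -4.60776284e+00,  1.39252678e-02]), 'tcp_pos': array([0.52762188, 0.22882065, 0.06740839]), 'tool_rot': array([-3.1395041 , -0.01474678,  3.09045763]), 'force': array([-15.47985092,   2.57053303,  -0.63808461]), 'ft_torque': array([0.34463259, 2.20795213, 0.04841236]), 'gripper_force': 7.566979676485062, 'grip_width': 7.581673235447907e-05}
```

View pics/c.png

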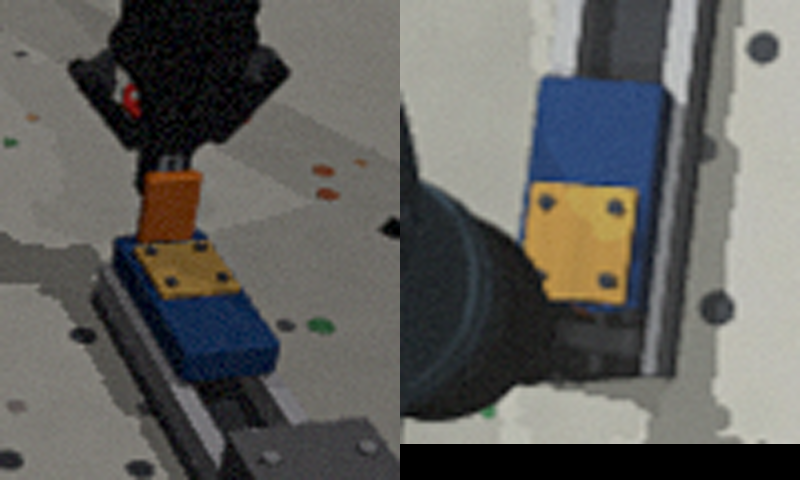

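The handle is squarely pushed by the fingers, and the carriage has crept about 4 mm with vertical force now nil. Continue.

```bash
python3 -m pendant '-1.5 0 -0.4 0 0 0; -1.5 0 -0.4 0 0 0; 0 0 0 0 0 0'; python3 -m pendant '-1.5 0 -0.4 0 0 0; -1.5 0 -0.4 0 0 0; 0 0 0 0 0 0'
```

```text
clock: 4.47
tcp_pos: [0.5298, 0.2287, 0.0675]
tool_rot: [-3.139, -0.017, 3.09]
force: [-14.6, 1.7, -6.0]
grip_width: 0.0
gripper_force: 7.0
clock: 4.72
tcp_pos: [0.537, 0.2283, 0.0693]
tool_rot: [-3.14, -0.008, 3.09]
force: [-2.8, -0.4, -2.8]
grip_width: 0.0003
gripper_force: 2.0
```

Broke free. Run it along the rail, slowing near the end.

```bash
python3 -m pendant '-4 0 0 0 0 0; -6 0 0 0 0 0; -7 0 0 0 0 0; -7 0 0 0 0 0; -7 0 0 0 0 0; -7 0 0 0 0 0; -7 0 0 0 0 0; -5 0 0 0 0 0; 0 0 0 0 0 0'; python3 -m pendant '-5 0 0 0 0 0; -7 0 0 0 0 0; -7 0 0 0 0 0; -7 0 0 0 0 0; -5 0 0 0 0 0; -4 0 0 0 0 0;  -3 0 0 0 0 0; 0 0 0 0 0 0'
```

```text
clock: 5.47
tcp_pos: [0.593, 0.2256, 0.0723]
tool_rot: [3.141, 0.003, 3.089]
force: [0.1, 0.5, 0.3]
grip_width: -0.0001
gripper_force: 0.0
clock: 6.13
tcp_pos: [0.6301, 0.2238, 0.0721]
tool_rot: [3.141, 0.002, 3.09]
force: [-0.7, -0.8, 0.4]
grip_width: -0.0
gripper_force: 0.0
```

```bash
python3 -m pendant '-3 0 0 0 0 0; -3 0 0 0 0 0; 0 0 0 0 0 0'; python3 -m pendant '-2 0 0 0 0 0; -2 0 0 0 0 0; 0 0 0 0 0 0'; python3 -m pendant '-2 0 0 0 0 0; -2 0 0 0 0 0; 0 0 0 0 0 0'; python3 -m pendant '-1.5 0 -0.4 0 0 0; -1.5 0 -0.4 0 0 0; 0 0 0 0 0 0'
```

```text
clock: 6.38
tcp_pos: [0.6354, 0.2236, 0.0719]
tool_rot: [3.141, 0.001, 3.09]
force: [-1.1, 0.9, -0.2]
grip_width: 0.0002
gripper_force: 0.4
clock: 6.63
tcp_pos: [0.6391, 0.2234, 0.0719]
tool_rot: [3.141, 0.0, 3.09]
force: [-1.1, -1.2, 1.0]
grip_width: -0.0001
gripper_force: 0.9
clock: 6.88
tcp_pos: [0.6417, 0.2233, 0.0719]
tool_rot: [-3.141, -0.003, 3.09]
force: [-7.0, -0.1, 4.3]
grip_width: 0.0002
gripper_force: 3.4
clock: 7.13
tcp_pos: [0.6417, 0.2233, 0.0719]
tool_rot: [-3.141, -0.009, 3.09]
force: [-13.6, -0.4, 6.7]
grip_width: 0.0004
gripper_force: 7.0
```

It is hard against the stop at TCP x of 0.6417 (force rising, no motion). One firmer press, then retreat, rise and check.

```bash
python3 -m pendant '-1.5 0 -0.5 0 0 0; -1.5 0 -0.5 0 0 0; 0 0 0 0 0 0'; python3 -m pendant '0 0 -1 0 0 0;0 0 0 0 0 0'; python3 -m pendant '3 0 0 0 0 0; 4 0 0 0 0 0; 10 0 0 0 0 0; 15 0 0 0 0 0; 20 0 0 0 0 0; 0 0 -25 0 0 0; 0 0 -30 0 0 0; 0 0 -30 0 0 0; 0 0 -20 0 0 0; 0 0 0 0 0 0'; python3 -m pendant '30 0 0 0 0 0; 35 0 0 0 0 0; 35 0 0 0 0 0; 35 0 0 0 0 0; 30 0 0 0 0 0; 0 0 0 0 0 0'
```

```text
clock: 7.38
tcp_pos: [0.6417, 0.2232, 0.0721]
tool_rot: [-3.14, -0.015, 3.091]
force: [-20.7, 0.5, 8.1]
grip_width: -0.0001
gripper_force: 10.5
clock: 7.55
tcp_pos: [0.6417, 0.2232, 0.0721]
tool_rot: [-3.14, -0.015, 3.091]
force: [-17.5, 0.3, 3.3]
grip_width: 0.0
gripper_force: 9.4
clock: 8.38
tcp_pos: [0.601, 0.226, 0.1863]
tool_rot: [3.139, 0.013, 3.09]
force: [0.6, 0.1, 0.5]
grip_width: 0.0002
gripper_force: 0.0
clock: 8.88
tcp_pos: [0.4266, 0.2341, 0.179]
tool_rot: [-3.141, -0.004, 3.091]
force: [-0.4, -0.5, -0.4]
grip_width: -0.0002
gripper_force: 0.0
```

Run:
```python
from cell import arm, eyes
import cv2
cv2.imwrite("pics/top9.png",eyes.read_camera("top")["img"])
```

```text
(no output)
```

View pics/top9.png

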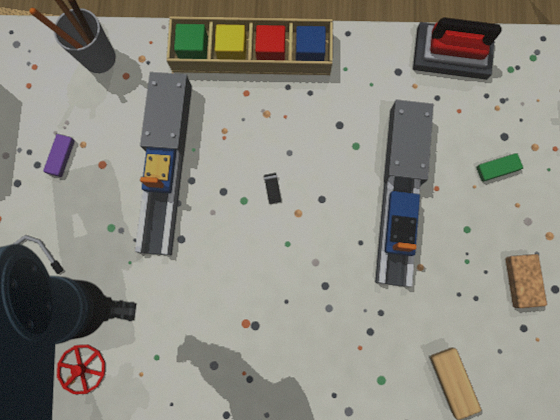

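The picture shows the brass carriage with its nose in the hood (handle about (151,181)). The black carriage is unmoved (handle about (405,246)) and the arm is clear. The travel of about 118 mm, plus the start offset, matches the stop.

```bash
python3 -c "
from cell import arm
print(arm.hand_in())"
```

```text
the job is handed in; nothing more can be done
None
```

The brass carriage broke free and was run home until the force rose against the stop with no further motion; I let go of it there, left the black one untouched, and handed the job in at about 9 s.

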